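# Shim the rocking tray dryer

## Robot

A 6-joint arm with a two-finger parallel gripper is mounted at the origin on the work surface. World frame = base frame: x ahead of the robot, y to its left, z up, the work surface at z = 0. Lengths are in m, angles in rad, forces in N, time in s.
With the tool pointing down it reaches from about 0.25 to 0.8 m from the base axis. Payload 8.5 kg.
Tool frame: the origin (TCP) lies midway between the tips of the shut fingers; the grasp point (between the pads) lies 19 mm behind it; z points along the fingers, y is the line along which they close (so a half turn about z gives the same grasp; the last joint's range is limited). The gripper opens to 85 mm and grips with 20 to 120 N. Pads are 22 mm wide; open, the fingers measure 114 mm over their backs; the gripper's body (76 mm by 85 mm) begins 54 mm behind the grasp point. The pads swing forward as they close: fully open they stand 13 mm farther back than shut.
Start: joints at [1.235, 0.238, -0.013, 1.319, 0, 1.571], TCP at [0.173, 0.496, 0.196] pointing down, gripper open.
Joint ranges: [-2.66, 2.66], [-1.03, 1.9], [-1.14, 1.46], [-1.82, 2.27], [-1.45, 1.34], [-3.14, 3.14]. Speed limits (rad/s): [2.22, 2.22, 2.79, 3.14, 3.14, 3.14].

## Interface

Orientations are given as a 3x3 rotation matrix whose columns are the frame's x, y, z axes.
In Python, from cell import env gives the robot as it stands.
- The arm moves only by the tool arm_command, never from a script. Its argument "targets" is one flat list of numbers, 7 for each row, row after row: the turn, a rotation vector about the tool's x, y, z scaled (see below), then the shift along the tool's x, y, z scaled (see below), then the gripper's target within -1 to 1 (fully open at 1, half-way at 0, shut at -1). A call has 1 to 20 rows; each row is the pose to reach, as a shift and turn from the pose commanded when the call began, along the tool's axes at that moment; what a row does not reach only later rows make up. The controller multiplies each number of a shift by 0.2 m and each number of a turn by 0.5 rad. A row lasts 1/8 s, in which the tool goes at most 62.5 mm and 10.7 degrees, less where a joint would pass 70% of its speed; a pose out of reach is approached as far as the arm can. A call with a number of a shift or a turn outside -1 to 1 is refused whole. A call with a gripper value outside its range is refused whole. The fingers move at their own pace and stop on an object; "squeeze" is the grip in N (left out, the last holds). Time passes only in rows, so rows that repeat a pose let the fingers close. It gives the time, the measured TCP pose, the force, the opening and the grip force at its end, in the units of the state.
- env.get_state(): the state, without advancing time (a new reading comes with each control period).
- env.snapshot(name): name is "side" or "top"; returns a dict with "pixels" (480x640x3 uint8, red, green, blue), "z_map" (480x640 float32, m along the optical axis (not along the pixel's ray), 0 where there is no reading), "K" (3x3 intrinsics, pixels), "pose" (4x4, takes a point from camera to world coordinates). Camera axes: x right, y up, looking along -z (the intrinsics and any distortion apply to the point x, -y, -z); pixel columns grow to the right and rows downward; lengths in m; the calibration is good to about 2 mm. A picture is of the moment at which its call begins.
- env.sign_off(): hands the job in; it is judged then, once.
The state is a dict: "time_s": time; "joints": joint angles; "qd": joint speeds; "effort": joint torques, N m; "position": TCP position; "eef_rot": TCP orientation; "force": force on the tool from outside, world axes, zero at the start; "ft_torque": the same for the moment, N m; "gripper_width": opening from 0.0 (shut) to 1.0 (fully open); "gripper_force": force on a finger pad.
Only numpy, scipy, OpenCV 4.12 (cv2) and the standard library are available. Lean on these libraries where they do the work, as an engineer would, in place of code of your own. Each camera call takes 0.05 s, during which the arm holds its last target. There are 200 camera calls.

## Task

The tray dryer rocks because the rubber foot under the front (door side) end of its farther rail is worn short and hangs clear of the counter. Without gripping or lifting anything, push the wooden shim wedge, thin edge first, under that foot until it is snug and the dryer stands firm on all its feet, but do not drive it in so hard that another foot comes up or the dryer is shoved along the counter. Then press down firmly with the fingertips on the dryer's top at the corner above that foot to check that it no longer rocks, and back away, leaving the wedge in place and everything else where it was.

Things in the scene. Friction and masses are not known exactly. Their poses are not given: they have to be found in the camera images.
- dryer: Tray dryer, loose, 4 to 6 kg. Housing 280 (x) x 220 mm (y), 40 to 205 mm up, on two rails along y at x = -105 and +105 mm (30 mm wide, 20 to 40 mm up) that stick out 45 mm in front and behind. Front = +y face, towards the robot's left, with glazed door and black knob (30 mm out, 140 mm up, x = -82). Origin: under its middle, at counter level (z = 0). Far rail = +x, the one with the short foot
- foot_short: Worn 28 mm rubber foot under the far rail's front end (dryer x +105, y +140 mm). Origin: centre of its underside, 5 to 9 mm above the counter. The wedge's slope meets its outer rim first. The push is under 1 N before, and rises as the gap closes: a push of 3 to 10 N is snug. About 5 mm past first touch is right; beyond some 15 mm another foot comes up or the dryer slides. The wedge then stays by itself
- foot_rear_far: Sound rubber foot, 28 mm across and 20 mm high, under the rear end of the far rail (dryer x = +105, y = -140 mm); must keep carrying load. Origin: centre of its underside
- foot_front_near: Sound rubber foot, 28 mm across and 20 mm high, under the front end of the rail nearer the robot (dryer x = -105, y = +140 mm); must keep carrying load. Origin: centre of its underside
- top_corner (a point): Point on the flat top of the dryer's housing, 205 mm above the counter, near the corner above the short foot (40 mm in from the front and from the far side). A press of 5 to 15 N anywhere within 50 mm of it is a good check
- wedge: Loose hardwood shim wedge, 110 mm long (x), 50 wide (y), 60 to 130 g: even slope from 18 mm high at the upright butt (x -55) to 3 mm at the thin edge (x +55). Origin: centre of its underside. Lies before the short foot, thin edge towards it within 12 degrees, 40 to 90 mm short of its rim and up to 20 mm aside. Two fingertips near the ends of its butt steer it, turning it over some 30 mm of travel
- chrome_tray_a: Bystander: larger perforated chrome full-arch impression tray, 115 x 75 x 15 mm. Origin on the counter, under the middle of the arch
- chrome_tray_b: Bystander: smaller perforated chrome full-arch impression tray, 105 x 65 x 15 mm. Origin on the counter, under the middle of the arch
- yellow_tray: Bystander: yellow plastic quadrant impression tray, 115 x 60 x 15 mm. Origin on the counter, beside its trough
- petri: Bystander: covered glass petri dish, 62 mm across, 16 mm high. Origin: centre of its underside
- bite_block: Bystander: small blue silicone bite block, 36 x 22 x 19 mm. Origin: centre of its underside
- stone_cast: Bystander: plaster dental cast, 62 x 66 x 29 mm. Origin: centre of its underside
- mixing_bowl: Bystander: dark rubber mixing bowl, 116 mm across, 62 mm high. Origin: centre of its underside

How it is judged:
By the outcome, as a careful person would: the job done as asked, in the order asked, and still so for the second after the job is handed in, with the robot touching nothing.
It also fails if it takes over 58 s, if anything falls off the work surface, if the arm or the gripper's body presses on something with over 40 N, if the wrist force passes 120 N, or if a joint passes its speed limit or range.

## Working session

There is one attempt and no reset: what is moved stays moved. The work goes in short steps, Python scripts to look and compute and a tool call to move; the robot and the scene stay as the last step left them, time stands still between calls to the robot, and variables do not carry over. Pictures are saved under pics/ and viewed, at most 10 in all, crops included, and the job is handed in when it is done.

Besides the shell and the picture viewer there is one more tool, called after "Emit:" as name(argument=value, ...), one argument or row to a line, values as JSON. arm_command: Moves the arm, as the interface text tells. Its arguments: {"type":"object","properties":{"targets":{"type":"array"},"squeeze":{"type":"number"}},"required":["targets"]}

```bash
mkdir -p pics; ls; cat > h.py <<'E'
import numpy as np, cv2
from cell import env
def snap(n,f=None):
    s=env.snapshot(n)
    if f: cv2.imwrite('pics/'+f,s['pixels'][:,:,::-1])
    return s
def pts(s):
    z=s['z_map'];K=s['K'];v,u=np.mgrid[:z.shape[0],:z.shape[1]]
    P=np.stack([(u-K[0,2])/K[0,0]*z,-(v-K[1,2])/K[1,1]*z,-z],-1)
    W=P@s['pose'][:3,:3].T+s['pose'][:3,3]; W[z==0]=np.nan
    return W
def ray(s,u,v,h):
    K=s['K'];d=s['pose'][:3,:3]@np.array([(u-K[0,2])/K[0,0],-(v-K[1,2])/K[1,1],-1]);o=s['pose'][:3,3]
    return o+d*(h-o[2])/d[2]
E
python3 - <<'E'
from h import *
for n in('top','side'):
    s=snap(n,n+'1.png');print(n,s['pose'].round(3).tolist(),s['K'].round(1).tolist())
    np.savez(n+'1.npz',**s)
st=env.get_state();print({k:np.round(v,3).tolist() for k,v in st.items()})
E
```

```text
pics
top [[-0.009, 0.998, -0.059, 0.486], [-1.0, -0.009, 0.009, 0.046], [0.008, 0.059, 0.998, 1.138], [0.0, 0.0, 0.0, 1.0]] [[433.7, 0.0, 311.7], [0.0, 433.7, 238.3], [0.0, 0.0, 1.0]]
side [[0.068, -0.833, 0.549, 1.323], [0.998, 0.056, -0.038, -0.016], [0.001, 0.55, 0.835, 1.323], [0.0, 0.0, 0.0, 1.0]] [[473.3, 0.0, 319.6], [0.0, 473.3, 238.0], [0.0, 0.0, 1.0]]
{'time_s': 0.1, 'joints': [1.235, 0.239, -0.014, 1.319, 0.0, 1.571], 'qd': [0.001, -0.001, 0.001, -0.002, -0.0, 0.0], 'effort': [-0.0, -53.972, 34.7, 0.013, -0.0, -0.0], 'position': [0.173, 0.495, 0.195], 'eef_rot': [[-0.944, 0.33, -0.0], [0.33, 0.944, -0.001], [0.0, -0.001, -1.0]], 'force': [-0.409, 0.209, 0.09], 'ft_torque': [0.021, 0.02, -0.016], 'gripper_force': 0.0, 'gripper_width': 1.0}
```

View pics/top1.png

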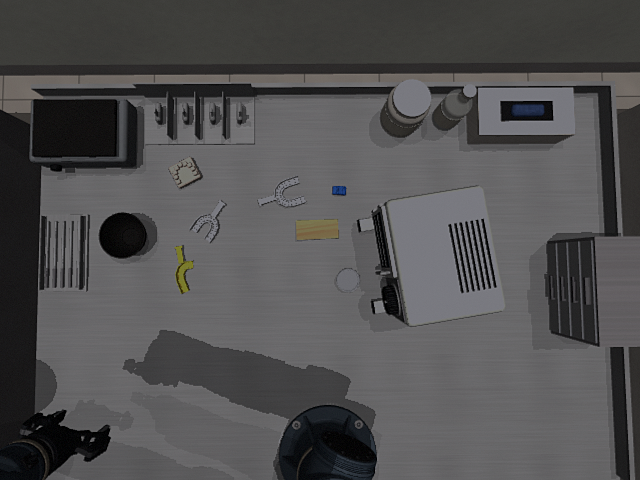

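View pics/side1.png

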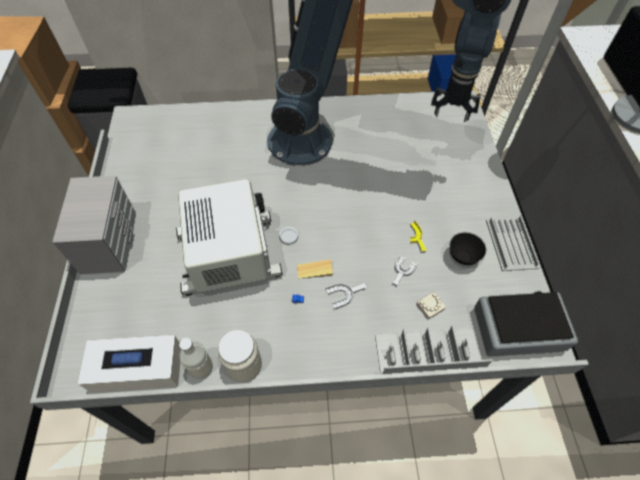

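The top view shows the wedge at about (317,230), its thin edge presumably to the right. The far rail end is at (364,225), the near rail end at (378,307), the petri dish at (347,279) and the bite block at (339,190).

```bash
python3 - <<'E'
from h import *
for n in('top','side'):
    s=dict(np.load(n+'1.npz'));W=pts(s);hsv=cv2.cvtColor(s['pixels'],cv2.COLOR_RGB2HSV)
    print(n)
    m=cv2.inRange(hsv,(10,50,90),(24,255,255))
    ok=(abs(W[...,0]-.49)<.15)&(abs(W[...,1]-.03)<.2)
    m[~ok]=0
    c=max(cv2.findContours(m,0,2)[0],key=cv2.contourArea)
    cw=np.array([ray(s,*p[0],.010) for p in c])[:,:2]
    r=cv2.minAreaRect((cw*1000).astype(np.float32));print('wedge',r, cv2.boxPoints(r).round(1).tolist())
    # height along y
    Q=W[m>0]
    A=np.c_[Q[:,:2]-Q[:,:2].mean(0),np.ones(len(Q))];print('plane',np.linalg.lstsq(A,Q[:,2],rcond=None)[0],Q.mean(0))
    # top
    Z=W[...,2]
    t=(abs(Z-.205)<.008)&(abs(W[...,0]-.45)<.3)&(W[...,1]<0.05)&(W[...,1]>-.45)
    t=cv2.morphologyEx(t.astype(np.uint8)*255,cv2.MORPH_OPEN,np.ones((3,3)))
    c=max(cv2.findContours(t,0,2)[0],key=cv2.contourArea)
    r=cv2.minAreaRect((W[c[:,0,1],c[:,0,0],:2]*1000).astype(np.float32));print('top',r,cv2.boxPoints(r).round(1).tolist(),np.median(Z[t>0]))
    t2=(Z>.03)&(Z<.05)&(W[...,1]<0.02)&(W[...,1]>-.15)&(abs(W[...,0]-.43)<.2)
    k,l,stt,ce=cv2.connectedComponentsWithStats(t2.astype(np.uint8))
    for i in range(1,k):
        if stt[i,4]>25:
            q=W[l==i];print('rail',stt[i],q.mean(0).round(4),q.min(0).round(3),q.max(0).round(3))
s=dict(np.load('top1.npz'))['pixels'];cv2.imwrite('pics/c1.png',cv2.resize(s[170:340,260:420,::-1],None,fx=3.5,fy=3.5,interpolation=2))
E
```

```text
top
wedge ((573.7313232421875, 22.084182739257812), (43.4416618347168, 109.79393005371094), 2.5053653717041016) [[549.5999755859375, 76.0], [554.4000244140625, -33.70000076293945], [597.7999877929688, -31.799999237060547], [593.0, 77.9000015258789]]
plane [-0.01551623  0.13117821  0.01117489] [0.57126585 0.02260848 0.01117489]
top ((502.5932922363281, -251.2786102294922), (277.4294738769531, 216.60459899902344), 8.854684829711914) [[348.8999938964844, -165.60000610351562], [382.20001220703125, -379.6000061035156], [656.2999877929688, -336.8999938964844], [623.0, -122.9000015258789]] 0.20548797725625295
rail [357 218  17  14 186] [ 0.5849 -0.1003  0.0404] [ 0.568 -0.121  0.03 ] [ 0.601 -0.08   0.047]
rail [371 300  14  14 148] [ 0.3774 -0.1276  0.0399] [ 0.361 -0.144  0.03 ] [ 0.394 -0.112  0.046]
side
wedge ((574.5894775390625, 19.35812759399414), (58.70866012573242, 111.9395751953125), 2.609992265701294) [[542.7000122070312, 73.9000015258789], [547.7999877929688, -37.900001525878906], [606.5, -35.20000076293945], [601.4000244140625, 76.5999984741211]]
plane [-0.05761801  0.11533572  0.01020783] [0.57404357 0.01991624 0.01020783]
top ((500.44549560546875, -256.0190124511719), (280.51947021484375, 217.2664794921875), 8.847816467285156) [[345.1000061035156, -170.3000030517578], [378.6000061035156, -384.8999938964844], [655.7000122070312, -341.79998779296875], [622.2999877929688, -127.0999984741211]] 0.2052372811862465
rail [261 211  10   9  40] [ 0.3722 -0.127   0.0396] [ 0.359 -0.147  0.033] [ 0.39  -0.117  0.045]
rail [270 263  12  12 111] [ 0.5839 -0.1023  0.0396] [ 0.565 -0.119  0.03 ] [ 0.604 -0.085  0.046]
```

View pics/c1.png

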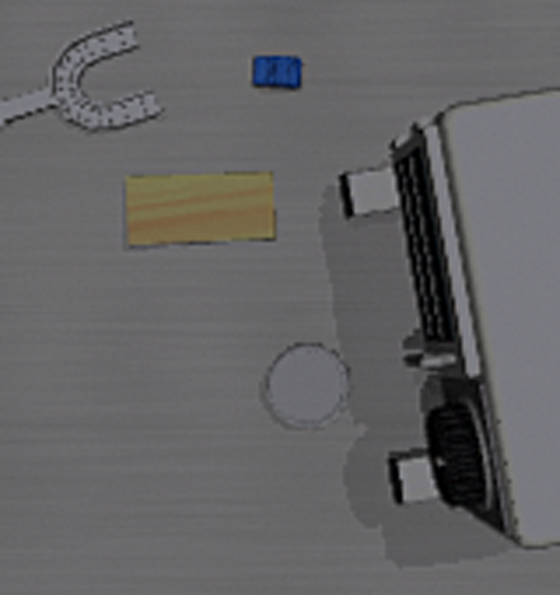

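The crop shows the wedge clear of everything. The far rail end with its foot is at crop (343,195), slightly above the wedge axis. The foot centre is at about (0.584,-0.099), and the wedge points 2.5° off -y. Next I move behind the butt.

```bash
cat >> h.py <<'E'
def go(p,ang):
    st=env.get_state();R=np.array(st['eef_rot']);d=R.T@(np.array(p)-st['position'])
    a=np.radians(ang);y=np.array([np.cos(a),np.sin(a),0]);z=np.array([0,0,-1.]);T=np.c_[np.cross(y,z),y,z]
    rv=cv2.Rodrigues(R.T@T)[0].ravel()
    print('turn',(rv/.5).round(3),'shift',(d/.2).round(3),'F',np.round(st['force'],2),'t',st['time_s'])
E
python3 -c "
from h import *
go([.570,.13,.196],3)"
```

```text
turn [-2.000e-03  1.000e-03  2.365e+00] shift [-2.477 -1.07  -0.004] F [-0.41  0.21  0.09] t 0.1
```

Emit:
arm_command(
  targets=[0,0,0.25,-0.25,-0.1,0,0,0,0,0.5,-0.5,-0.2,0,-0.45,0,0,0.75,-0.75,-0.3,0,-0.45,0,0,0.9,-0.95,-0.4,0,-0.45,0,0,0.9,-0.95,-0.4,0,-0.45],
)

```text
time_s: 0.72
position: [0.3275, 0.3554, 0.1954]
eef_rot: [[-0.703, 0.711, -0.0], [0.711, 0.703, -0.001], [-0.001, -0.001, -1.0]]
force: [-0.1, 0.7, 0.3]
gripper_width: 0.276
gripper_force: 0.0
```

```bash
python3 -c "
from h import *
go([.570,.13,.196],3)
print(env.get_state()['gripper_width'])"
```

```text
turn [-1.000e-03  1.000e-03  1.456e+00] shift [-1.654  0.069 -0.002] F [-0.08  0.66  0.28] t 0.725
0.2757572614476044
```

Emit:
arm_command(
  targets=[0,0,0.25,-0.25,0,0,-0.45,0,0,0.5,-0.5,0,0,-0.45,0,0,0.7,-0.75,0,0,-0.45,0,0,0.8,-0.9,0,0,-0.45,0,0,0.8,-0.9,0,0,-0.45],
)

```text
time_s: 1.35
position: [0.4539, 0.2296, 0.1951]
eef_rot: [[-0.374, 0.927, -0.001], [0.927, 0.374, -0.0], [-0.0, -0.001, -1.0]]
force: [-0.3, -0.4, -0.3]
gripper_width: 0.274
gripper_force: 0.0
```

```bash
python3 -c "
from h import *
go([.570,.13,.196],3)"
```

```text
turn [-0.001  0.     0.662] shift [-0.679  0.352 -0.005] F [-0.25 -0.38 -0.28] t 1.35
```

Emit:
arm_command(
  targets=[0,0,0.25,-0.25,0.12,0,-0.45,0,0,0.5,-0.5,0.25,0,-0.45,0,0,0.66,-0.68,0.35,0.2,-0.45,0,0,0.66,-0.68,0.35,0.4,-0.45,0,0,0.66,-0.68,0.35,0.5,-0.45,0,0,0.66,-0.68,0.35,0.5,-0.45],
)

```text
time_s: 2.1
position: [0.5674, 0.1315, 0.094]
eef_rot: [[-0.057, 0.998, -0.004], [0.998, 0.057, -0.001], [-0.0, -0.004, -1.0]]
force: [-0.1, 0.1, 0.7]
gripper_width: 0.275
gripper_force: 0.0
```

```bash
python3 - <<'E'
from h import *
go([.570,.13,.008],3)
a=snap('top','t2.png')['pixels'][170:300,220:400,::-1];cv2.imwrite('pics/c2.png',cv2.resize(a,None,fx=4,fy=4,interpolation=2))
E
```

```text
turn [-0.007  0.001  0.01 ] shift [-0.008  0.014  0.43 ] F [-0.08  0.05  0.69] t 2.1
```

View pics/c2.png

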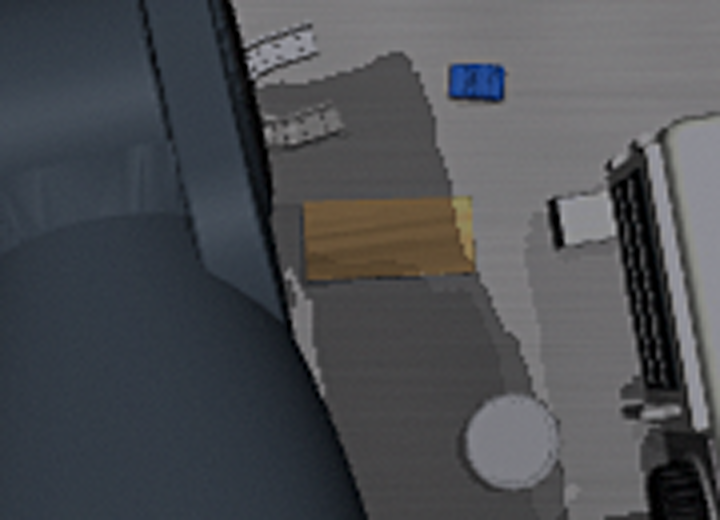

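Emit:
arm_command(
  targets=[0,0,0.01,0,0.01,0.15,-0.45,0,0,0.01,0,0.01,0.3,-0.45,0,0,0.01,0,0.01,0.38,-0.45,0,0,0.01,0,0.01,0.43,-0.45,0,0,0.01,0,0.01,0.445,-0.45,0,0,0.01,0,0.01,0.445,-0.45],
)

```text
time_s: 2.9
position: [0.5716, 0.1307, 0.0072]
eef_rot: [[-0.05, 0.999, 0.001], [0.999, 0.05, 0.0], [0.0, 0.001, -1.0]]
force: [0.7, 0.3, 0.9]
gripper_width: 0.279
gripper_force: 0.0
```

```bash
python3 - <<'E'
from h import *
go([.570,.09,.006],3)
s=snap('side','s2.png');print(env.get_state()['position'])
cv2.imwrite('pics/c3.png',cv2.resize(s['pixels'][200:320,240:400,::-1],None,fx=5,fy=5,interpolation=2))
E
```

```text
turn [ 0.002 -0.    -0.005] shift [-0.203 -0.018  0.006] F [0.66 0.33 0.9 ] t 2.9
[0.5716906  0.13063152 0.00731634]
```

View pics/c3.png

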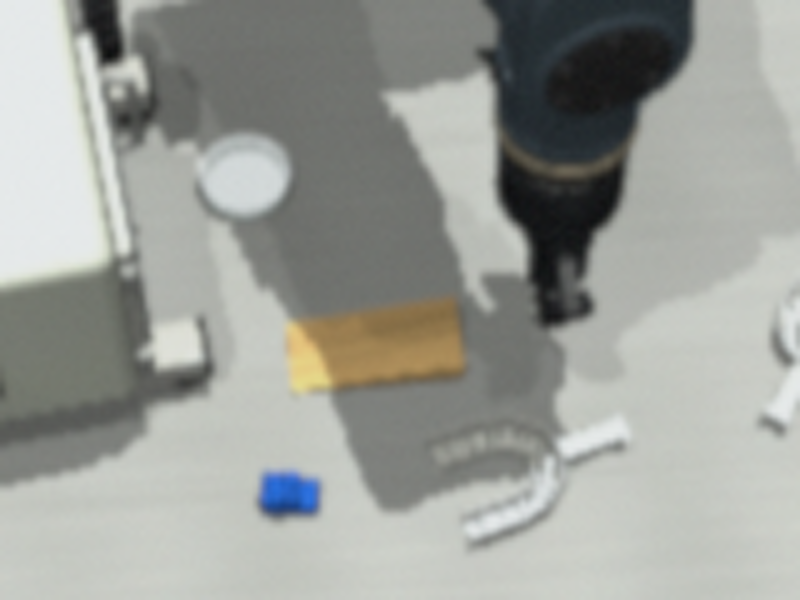

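Fingertips at crop (560,320) are centred behind the wedge's butt at (462,335), so I can approach and start pushing.

Emit:
arm_command(
  targets=[0,0,0,-0.06,0,0,-0.45,0,0,0,-0.12,-0.005,0,-0.45,0,0,0,-0.16,-0.01,0,-0.45,0,0,0,-0.18,-0.01,0,-0.45,0,0,0,-0.2,-0.01,0,-0.45,0,0,0,-0.215,-0.01,0,-0.45,0,0,0,-0.23,-0.01,0,-0.45,0,0,0,-0.245,-0.01,0,-0.45,0,0,0,-0.26,-0.01,0,-0.45,0,0,0,-0.275,-0.01,0,-0.45],
)

```text
time_s: 4.2
position: [0.5719, 0.0753, 0.0066]
eef_rot: [[-0.05, 0.999, -0.0], [0.999, 0.05, -0.0], [-0.0, -0.0, -1.0]]
force: [-0.0, -1.1, -0.3]
gripper_width: 0.273
gripper_force: 0.0
```

```bash
cat >> h.py <<'E'
def wedge():
    for n in('top','side'):
        s=snap(n);W=pts(s);hsv=cv2.cvtColor(s['pixels'],cv2.COLOR_RGB2HSV)
        m=cv2.inRange(hsv,(10,50,40),(24,255,255));m[~((abs(W[...,0]-.57)<.06)&(abs(W[...,1])<.15))]=0
        cs=cv2.findContours(m,0,2)[0]
        if not cs: print(n,'none');continue
        c=max(cs,key=cv2.contourArea)
        cw=np.array([ray(s,*p[0],.008) for p in c])[:,:2]
        r=cv2.minAreaRect((cw*1000).astype(np.float32));print(n,cv2.boxPoints(r).round(0).tolist(),round(r[2],1))
E
python3 - <<'E'
from h import *
wedge(); go([.573,.04,.007],4); print(env.get_state()['position'])
E
```

```text
top [[553.0, -33.0], [603.0, -34.0], [603.0, -5.0], [553.0, -4.0]] 89.5
side [[541.0, 72.0], [552.0, -40.0], [611.0, -34.0], [601.0, 77.0]] 5.5
turn [-0.    0.   -0.04] shift [-0.176 -0.003 -0.002] F [ 0.42  0.39 -0.06] t 4.3
[0.57193328 0.07517098 0.00660049]
```

```bash
python3 - <<'E'
from h import *
s=snap('side','s3.png')
cv2.imwrite('pics/c4.png',cv2.resize(s['pixels'][220:300,270:370,::-1],None,fx=7,fy=7,interpolation=2))
E
```

```text
(no output)
```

View pics/c4.png

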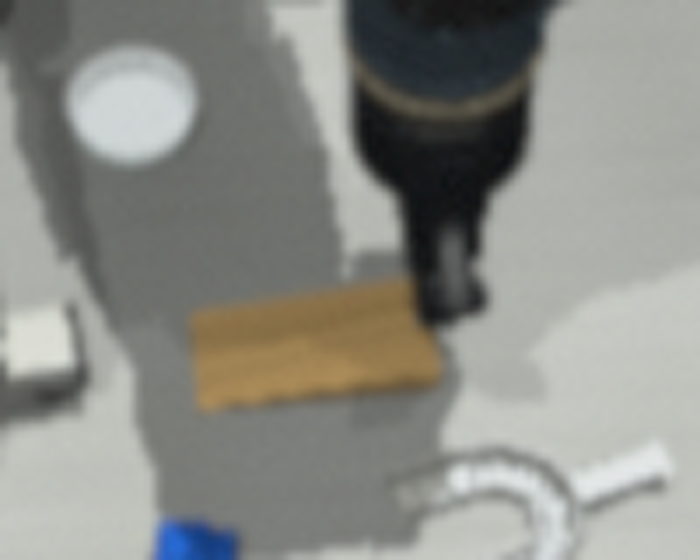

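```bash
python3 - <<'E'
from h import *
s=snap('side');W=pts(s);g=s['pixels'].max(2)
m=(g<70)&(W[...,2]<.05)&(abs(W[...,0]-.57)<.07)&(abs(W[...,1]-.075)<.04)
q=W[m];print(len(q));
for z in np.arange(0,.05,.008):
    k=q[(q[:,2]>=z)&(q[:,2]<z+.008)]
    if len(k): print(z.round(3),len(k),k.min(0).round(3),k.max(0).round(3))
print(W[264:268,328:338].round(3).tolist()[1])
E
```

```text
0
[[0.57, 0.063, 0.017], [0.588, 0.064, 0.049], [0.617, 0.064, 0.099], [0.613, 0.068, 0.091], [0.592, 0.073, 0.054], [0.593, 0.076, 0.055], [0.596, 0.079, 0.06], [0.587, 0.083, 0.044], [0.561, 0.09, 0.0], [0.564, 0.093, 0.003]]
```

```bash
python3 - <<'E'
from h import *
s=dict(np.load('side1.npz'))
print('now')
for u,v,h in((405,280,.018),(440,362,.018),(440,383,0),(190,312,.003),(203,410,.003)): print(ray(s,270+(u-3)/7,220+(v-3)/7,h).round(4))
print('then')
for u,v,h in((455,298,.018),(463,358,.018),(465,375,0),(288,322,.003),(293,392,.003)): print(ray(s,240+(u-2)/5,200+(v-2)/5,h).round(4))
print('tip')
for u,v in((425,320),(450,325),(480,305)):
  for h in (0.007,.02,.03): print(h,ray(s,270+(u-3)/7,220+(v-3)/7,h).round(4))
W=pts(s)
E
```

```text
now
[0.5499 0.0628 0.018 ]
[0.5938 0.0752 0.018 ]
[0.5946 0.0756 0.    ]
[ 0.5514 -0.0364  0.003 ]
[ 0.6029 -0.0326  0.003 ]
then
[0.5492 0.073  0.018 ]
[0.5934 0.0745 0.018 ]
[ 0.5958  0.076  -0.    ]
[ 0.5509 -0.0348  0.003 ]
[ 0.6023 -0.0338  0.003 ]
tip
0.007 [0.5652 0.0709 0.007 ]
0.02 [0.5727 0.0701 0.02  ]
0.03 [0.5784 0.0694 0.03  ]
0.007 [0.5686 0.0822 0.007 ]
0.02 [0.5761 0.0812 0.02  ]
0.03 [0.5818 0.0804 0.03  ]
0.007 [0.559  0.0968 0.007 ]
0.02 [0.5665 0.0957 0.02  ]
0.03 [0.5723 0.0948 0.03  ]
```

The crop shows the wedge unmoved. The fingertips at (450,320) appear to overhang the butt, because part-open tips stand higher. I'll back off, nearly shut the fingers, go a little lower and approach again.

Emit:
arm_command(
  targets=[0,0,0,0.06,0,0,-0.45,0,0,0,0.13,0,0,-0.6,0,0,0,0.15,0,0,-0.75,0,0,0,0.15,0,0,-0.75,0,0,0,0.15,0,0.005,-0.75,0,0,0,0.15,0,0.01,-0.75,0,0,0,0.15,0,0.01,-0.75],
)

```text
time_s: 5.28
position: [0.5704, 0.1051, 0.0045]
eef_rot: [[-0.05, 0.999, -0.0], [0.999, 0.05, -0.0], [-0.0, -0.0, -1.0]]
force: [-0.1, 1.0, -0.7]
gripper_width: 0.124
gripper_force: 0.0
```

```bash
python3 - <<'E'
from h import *
go([.5718,.075,.005],3); st=env.get_state(); print(st['position'],st['gripper_width'])
s=snap('side','s4.png')
cv2.imwrite('pics/c5.png',cv2.resize(s['pixels'][225:295,280:370,::-1],None,fx=8,fy=8,interpolation=2))
E
```

```text
turn [-0.001  0.    -0.006] shift [-0.151 -0.    -0.003] F [-0.1   0.98 -0.72] t 5.275
[0.57035178 0.10514233 0.00448827] 0.12443322748713939
```

View pics/c5.png

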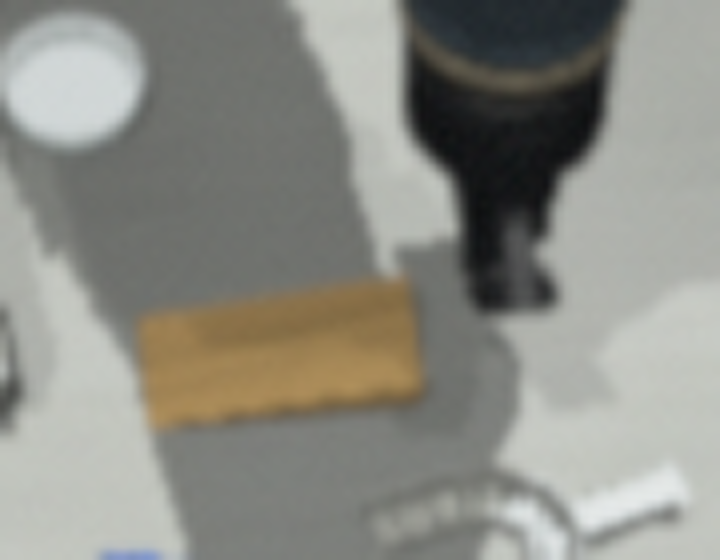

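```bash
python3 - <<'E'
from h import *
s=dict(np.load('side1.npz'));W=pts(s)
m=(abs(W[...,0]-.173)<.1)&(abs(W[...,1]-.496)<.1)&(W[...,2]>.1)&(W[...,2]<.4)
q=W[m];print(len(q))
for z in np.arange(.18,.32,.015):
    k=q[(q[:,2]>=z)&(q[:,2]<z+.015)]
    if len(k):print(z.round(3),len(k),k.min(0).round(3),k.max(0).round(3))
s=snap('side');W=pts(s)
for v in range(246,268,2): print(v,[tuple(W[v,u].round(3)) for u in (340,342,344,346,348)])
E
```

```text
994
0.24 13 [0.155 0.441 0.247] [0.197 0.541 0.255]
0.255 36 [0.145 0.439 0.255] [0.198 0.543 0.269]
0.27 27 [0.152 0.434 0.27 ] [0.198 0.543 0.284]
0.285 101 [0.141 0.42  0.285] [0.207 0.559 0.3  ]
0.3 148 [0.139 0.419 0.3  ] [0.209 0.557 0.315]
0.315 115 [0.138 0.422 0.315] [0.208 0.557 0.33 ]
246 [(np.float64(0.606), np.float64(0.092), np.float64(0.184)), (np.float64(0.608), np.float64(0.097), np.float64(0.187)), (np.float64(0.604), np.float64(0.104), np.float64(0.18)), (np.float64(0.604), np.float64(0.11), np.float64(0.18)), (np.float64(0.603), np.float64(0.115), np.float64(0.178))]
248 [(np.float64(0.607), np.float64(0.092), np.float64(0.175)), (np.float64(0.607), np.float64(0.098), np.float64(0.175)), (np.float64(0.606), np.float64(0.104), np.float64(0.173)), (np.float64(0.604), np.float64(0.11), np.float64(0.169)), (np.float64(0.587), np.float64(0.119), np.float64(0.14))]
250 [(np.float64(0.601), np.float64(0.093), np.float64(0.155)), (np.float64(0.605), np.float64(0.099), np.float64(0.161)), (np.float64(0.607), np.float64(0.104), np.float64(0.162)), (np.float64(0.606), np.flo
[... 1780 characters left out ...]
, np.float64(0.109), np.float64(0.134)), (np.float64(0.632), np.float64(0.115), np.float64(0.137))]
264 [(np.float64(0.557), np.float64(0.103), np.float64(-0.003)), (np.float64(0.559), np.float64(0.109), np.float64(0.001)), (np.float64(0.563), np.float64(0.115), np.float64(0.006)), (np.float64(0.561), np.float64(0.122), np.float64(0.003)), (np.float64(0.561), np.float64(0.129), np.float64(0.001))]
266 [(np.float64(0.564), np.float64(0.103), np.float64(-0.004)), (np.float64(0.57), np.float64(0.108), np.float64(0.007)), (np.float64(0.566), np.float64(0.115), np.float64(-0.001)), (np.float64(0.569), np.float64(0.121), np.float64(0.003)), (np.float64(0.57), np.float64(0.128), np.float64(0.005))]
```

The side view puts the lowest visible finger parts at about z=0.045, while the reported TCP is at 0.0045. I'll test this by lowering gently here, clear of the wedge, and watching the force.

Emit:
arm_command(
  targets=[0,0,0,0,0,0.01,-0.75,0,0,0,0,0,0.02,-0.75,0,0,0,0,0,0.03,-0.75,0,0,0,0,0,0.03,-0.75],
)

```text
time_s: 5.88
position: [0.5703, 0.1054, -0.0016]
eef_rot: [[-0.05, 0.999, -0.0], [0.999, 0.05, -0.0], [-0.0, -0.0, -1.0]]
force: [-0.5, 0.5, -0.4]
gripper_width: 0.128
gripper_force: 0.0
```

Emit:
arm_command(
  targets=[0,0,0,0,0,0.01,-0.75,0,0,0,0,0,0.02,-0.75,0,0,0,0,0,0.03,-0.75,0,0,0,0,0,0.03,-0.75],
)

```text
time_s: 6.38
position: [0.5703, 0.1054, -0.0076]
eef_rot: [[-0.05, 0.999, -0.0], [0.999, 0.05, -0.0], [-0.0, -0.0, -1.0]]
force: [-0.5, -0.0, 0.2]
gripper_width: 0.126
gripper_force: 0.0
```

```bash
python3 - <<'E'
from h import *
s=snap('side')
W=pts(s);
for v in range(254,274,2): print(v,[W[v,u].round(3).tolist() for u in (340,343,346)])
E
```

```text
254 [[0.606, 0.094, 0.141], [0.606, 0.102, 0.14], [0.61, 0.111, 0.145]]
256 [[0.587, 0.097, 0.097], [0.612, 0.102, 0.139], [0.609, 0.111, 0.132]]
258 [[0.584, 0.098, 0.081], [0.613, 0.102, 0.128], [0.583, 0.116, 0.077]]
260 [[0.611, 0.094, 0.115], [0.617, 0.102, 0.123], [0.612, 0.112, 0.114]]
262 [[0.618, 0.093, 0.115], [0.623, 0.101, 0.123], [0.627, 0.11, 0.128]]
264 [[0.618, 0.094, 0.103], [0.631, 0.101, 0.125], [0.631, 0.109, 0.124]]
266 [[0.568, 0.102, 0.004], [0.568, 0.112, 0.003], [0.568, 0.122, 0.002]]
268 [[0.572, 0.102, -0.002], [0.573, 0.112, -0.002], [0.579, 0.12, 0.008]]
270 [[0.582, 0.101, 0.002], [0.581, 0.111, -0.001], [0.585, 0.12, 0.005]]
272 [[0.586, 0.101, -0.003], [0.591, 0.11, 0.004], [0.592, 0.119, 0.005]]
```

No contact at a reported z of -8 mm, so the reported TCP is not where the real tips are. I'll keep probing downwards.

Emit:
arm_command(
  targets=[0,0,0,0,0,0.015,-0.75,0,0,0,0,0,0.03,-0.75,0,0,0,0,0,0.04,-0.75,0,0,0,0,0,0.04,-0.75],
)

```text
time_s: 6.92
position: [0.5703, 0.1054, -0.0156]
eef_rot: [[-0.05, 0.999, -0.0], [0.999, 0.05, -0.0], [-0.0, -0.0, -1.0]]
force: [-0.3, 0.4, -0.2]
gripper_width: 0.125
gripper_force: 0.0
```

Emit:
arm_command(
  targets=[0,0,0,0,0,0.01,-0.75,0,0,0,0,0,0.02,-0.75,0,0,0,0,0,0.03,-0.75,0,0,0,0,0,0.03,-0.75],
)

```text
time_s: 7.42
position: [0.5703, 0.1054, -0.0216]
eef_rot: [[-0.05, 0.999, -0.0], [0.999, 0.05, -0.0], [-0.0, -0.0, -1.0]]
force: [0.4, 0.3, 0.0]
gripper_width: 0.126
gripper_force: 0.0
```

Emit:
arm_command(
  targets=[0,0,0,0,0,0.01,-0.75,0,0,0,0,0,0.02,-0.75,0,0,0,0,0,0.025,-0.75,0,0,0,0,0,0.025,-0.75],
)

```text
time_s: 7.92
position: [0.5703, 0.1054, -0.0265]
eef_rot: [[-0.05, 0.999, -0.0], [0.999, 0.05, -0.0], [-0.0, -0.0, -1.0]]
force: [0.3, 0.3, 0.0]
gripper_width: 0.13
gripper_force: 0.0
```

Emit:
arm_command(
  targets=[0,0,0,0,0,0.01,-0.75,0,0,0,0,0,0.02,-0.75,0,0,0,0,0,0.02,-0.75],
)

```text
time_s: 8.3
position: [0.5703, 0.1054, -0.0306]
eef_rot: [[-0.05, 0.999, -0.0], [0.999, 0.05, -0.0], [-0.0, -0.0, -1.0]]
force: [0.6, -0.2, 1.2]
gripper_width: 0.122
gripper_force: 0.0
```

```bash
python3 - <<'E'
from h import *
s=snap('side')
cv2.imwrite('pics/c6.png',cv2.resize(s['pixels'][225:295,280:370,::-1],None,fx=8,fy=8,interpolation=2))
W=pts(s);
for v in range(258,284,2): print(v,[W[v,u].round(3).tolist() for u in (340,343,346)])
E
```

```text
258 [[0.609, 0.094, 0.123], [0.604, 0.104, 0.113], [0.606, 0.112, 0.116]]
260 [[0.59, 0.097, 0.079], [0.609, 0.103, 0.111], [0.585, 0.117, 0.069]]
262 [[0.585, 0.099, 0.058], [0.616, 0.103, 0.111], [0.554, 0.123, 0.003]]
264 [[0.614, 0.095, 0.095], [0.615, 0.103, 0.096], [0.614, 0.113, 0.095]]
266 [[0.621, 0.094, 0.096], [0.624, 0.102, 0.101], [0.623, 0.112, 0.097]]
268 [[0.629, 0.093, 0.098], [0.629, 0.102, 0.097], [0.632, 0.111, 0.101]]
270 [[0.583, 0.101, 0.003], [0.578, 0.111, -0.007], [0.581, 0.12, -0.002]]
272 [[0.589, 0.1, 0.003], [0.588, 0.11, -0.001], [0.587, 0.12, -0.005]]
274 [[0.597, 0.099, 0.003], [0.594, 0.11, -0.004], [0.596, 0.119, -0.0]]
276 [[0.601, 0.099, -0.002], [0.605, 0.108, 0.004], [0.606, 0.118, 0.004]]
278 [[0.61, 0.098, 0.001], [0.612, 0.108, 0.003], [0.614, 0.117, 0.006]]
280 [[0.618, 0.098, 0.003], [0.616, 0.107, -0.002], [0.617, 0.117, -0.002]]
282 [[0.622, 0.097, -0.003], [0.627, 0.106, 0.004], [0.626, 0.116, 0.002]]
```

View pics/c6.png

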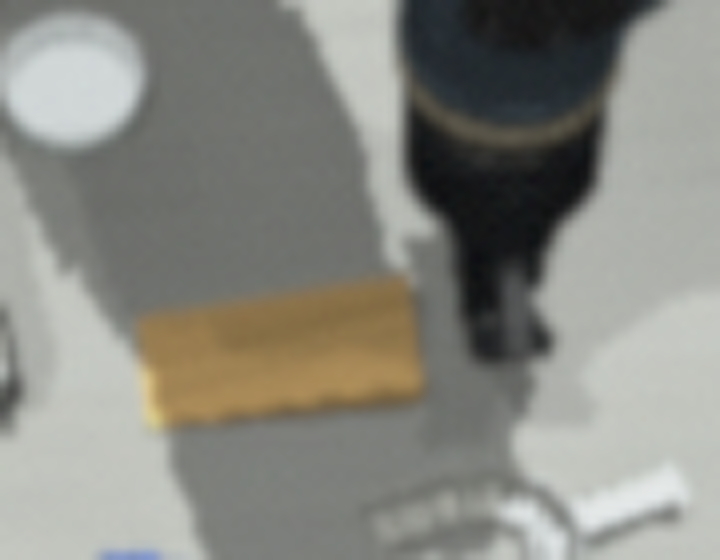

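The fingertips are still not touching, and the knuckles hide them at crop (500,355). I'll probe further in small steps.

Emit:
arm_command(
  targets=[0,0,0,0,0,0.01,-0.75,0,0,0,0,0,0.02,-0.75,0,0,0,0,0,0.02,-0.75],
)

```text
time_s: 8.72
position: [0.5703, 0.1054, -0.0346]
eef_rot: [[-0.05, 0.999, -0.0], [0.999, 0.05, -0.0], [-0.0, -0.0, -1.0]]
force: [0.9, -0.7, -0.2]
gripper_width: 0.124
gripper_force: 0.0
```

Emit:
arm_command(
  targets=[0,0,0,0,0,0.01,-0.75,0,0,0,0,0,0.015,-0.75,0,0,0,0,0,0.015,-0.75],
)

```text
time_s: 9.1
position: [0.5707, 0.1055, -0.0354]
eef_rot: [[-0.05, 0.999, 0.001], [0.999, 0.05, 0.0], [0.0, 0.001, -1.0]]
force: [-6.6, -2.2, 21.4]
gripper_width: 0.12
gripper_force: 11.0
```

Emit:
arm_command(
  targets=[0,0,0,0,0,0.01,-0.75,0,0,0,0,0,0.01,-0.75],
)

```text
time_s: 9.35
position: [0.5708, 0.1055, -0.0355]
eef_rot: [[-0.05, 0.999, 0.003], [0.999, 0.05, 0.0], [0.0, 0.003, -1.0]]
force: [-13.0, -1.7, 43.2]
gripper_width: 0.123
gripper_force: 21.4
```

Contact came at a reported z of -0.035, so the real tips sit about 35 mm behind the reported TCP. I'll raise to about 6 mm tip height and then approach.

Emit:
arm_command(
  targets=[0,0,0,0,0,-0.03,-0.75,0,0,0,0,0,-0.05,-0.65,0,0,0,0,0,-0.05,-0.65,0,0,0,-0.03,0,-0.05,-0.65,0,0,0,-0.05,0,-0.05,-0.65,0,0,0,-0.065,0,-0.05,-0.65,0,0,0,-0.08,0,-0.05,-0.65,0,0,0,-0.095,0,-0.05,-0.65,0,0,0,-0.11,0,-0.05,-0.65,0,0,0,-0.12,0,-0.05,-0.65,0,0,0,-0.12,0,-0.05,-0.65],
)

```text
time_s: 10.72
position: [0.5717, 0.0813, -0.0294]
eef_rot: [[-0.05, 0.999, 0.0], [0.999, 0.05, -0.0], [-0.0, 0.0, -1.0]]
force: [0.4, -0.7, 0.2]
gripper_width: 0.173
gripper_force: 0.0
```

```bash
python3 - <<'E'
from h import *
wedge(); go([.573,.05,-.029],4); st=env.get_state();print(st['position'],st['gripper_width'])
E
```

```text
top [[553.0, 7.0], [556.0, -41.0], [606.0, -38.0], [603.0, 11.0]] 3.6
side [[541.0, 70.0], [550.0, -45.0], [609.0, -40.0], [601.0, 75.0]] 4.2
turn [ 0.    0.   -0.04] shift [-0.157 -0.001 -0.002] F [ 0.08 -0.2   0.98] t 10.825
[ 0.57169325  0.08144009 -0.02935173] 0.17437603269498353
```

Contact is confirmed: the wedge moved about 6 mm, with its thin edge now near (0.580,-0.040), and it is aligned with the foot. Pushing on.

Emit:
arm_command(
  targets=[0,0,-0.003,-0.02,0,0,-0.65,0,0,-0.006,-0.04,0,0,-0.65,0,0,-0.01,-0.06,0,0,-0.65,0,0,-0.015,-0.08,0,0,-0.65,0,0,-0.02,-0.1,0,0,-0.65,0,0,-0.025,-0.12,0,0,-0.65,0,0,-0.03,-0.14,0,0,-0.65,0,0,-0.035,-0.16,0,0,-0.65,0,0,-0.04,-0.18,0,0,-0.65,0,0,-0.04,-0.2,0,0,-0.65,0,0,-0.04,-0.22,0,0,-0.65,0,0,-0.04,-0.24,0,0,-0.65,0,0,-0.04,-0.25,0,0,-0.65,0,0,-0.04,-0.25,0,0,-0.65],
)

```text
time_s: 12.58
position: [0.574, 0.0312, -0.0295]
eef_rot: [[-0.07, 0.998, -0.0], [0.998, 0.07, -0.001], [-0.001, -0.0, -1.0]]
force: [-0.5, -0.1, 0.1]
gripper_width: 0.176
gripper_force: 0.0
```

```bash
cat >> h.py <<'E'
def dry():
    for n in('top','side'):
        s=snap(n);W=pts(s);Z=W[...,2]
        t=(abs(Z-.205)<.008)&(abs(W[...,0]-.45)<.3)&(W[...,1]<0.05)&(W[...,1]>-.45)
        t=cv2.morphologyEx(t.astype(np.uint8)*255,cv2.MORPH_OPEN,np.ones((3,3)))
        c=max(cv2.findContours(t,0,2)[0],key=cv2.contourArea)
        r=cv2.minAreaRect((W[c[:,0,1],c[:,0,0],:2]*1000).astype(np.float32));print('dryer',n,r)
E
python3 - <<'E'
from h import *
wedge(); dry();go([.576,.01,-.029],4); st=env.get_state();print(st['position'],st['force'])
s=snap('top');t=snap('side')
a=cv2.resize(s['pixels'][190:270,290:400,::-1],None,fx=7,fy=7,interpolation=2)[:290]
cv2.imwrite('pics/c7.png',np.vstack([cv2.resize(s['pixels'][200:245,300:390,::-1],(600,300),interpolation=2),cv2.resize(t['pixels'][235:280,260:350,::-1],(600,300),interpolation=2)]))
E
```

```text
top [[560.0, -77.0], [560.0, -89.0], [611.0, -86.0], [610.0, -75.0]] 2.9
side [[544.0, 20.0], [554.0, -95.0], [614.0, -90.0], [604.0, 25.0]] 4.9
dryer top ((502.2335510253906, -251.20364379882812), (277.61175537109375, 216.62033081054688), 9.066161155700684)
dryer side ((501.17822265625, -255.14505004882812), (281.5811767578125, 216.32107543945312), 8.973572731018066)
turn [-0.     0.001  0.   ] shift [-0.108  0.002 -0.002] F [-0.71 -0.19  0.27] t 12.775
[ 0.57405382  0.03144761 -0.02946406] [-0.71318884 -0.18607368  0.27141706]
```

View pics/c7.png

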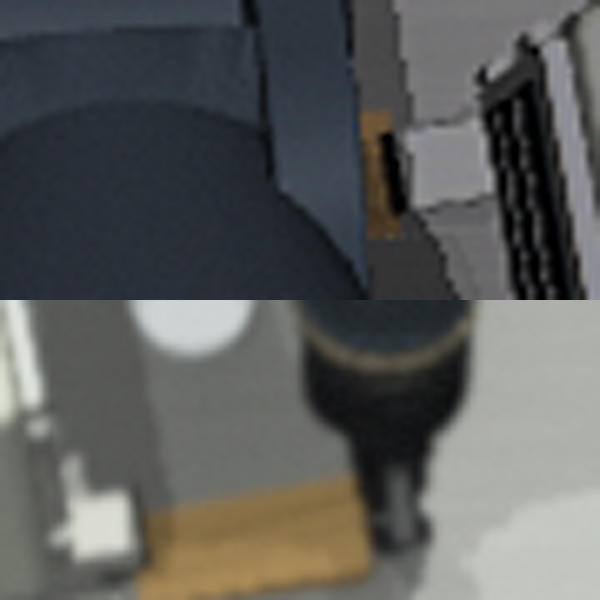

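The thin edge is at the rim of the foot at (400,175) in the upper crop, and the wedge is centred under the rail. The dryer hasn't moved. Creeping in now with the force watched.

Emit:
arm_command(
  targets=[0,0,0,-0.015,0,0,-0.65,0,0,0,-0.03,0,0,-0.65,0,0,0,-0.045,0,0,-0.65,0,0,0,-0.06,0,0,-0.65,0,0,0,-0.07,0,0,-0.65,0,0,0,-0.07,0,0,-0.65],
)

```text
time_s: 13.62
position: [0.5752, 0.0173, -0.0294]
eef_rot: [[-0.07, 0.998, 0.0], [0.998, 0.07, -0.0], [-0.0, 0.0, -1.0]]
force: [0.1, 0.2, 0.2]
gripper_width: 0.17
gripper_force: 0.0
```

Emit:
arm_command(
  targets=[0,0,0,-0.01,0,0,-0.65,0,0,0,-0.02,0,0,-0.65,0,0,0,-0.02,0,0,-0.65],
)

```text
time_s: 14.0
position: [0.5754, 0.0134, -0.0294]
eef_rot: [[-0.07, 0.998, 0.0], [0.998, 0.07, -0.0], [-0.0, 0.0, -1.0]]
force: [0.3, -0.3, 0.3]
gripper_width: 0.173
gripper_force: 0.0
```

Emit:
arm_command(
  targets=[0,0,0,-0.01,0,0,-0.65,0,0,0,-0.02,0,0,-0.65,0,0,0,-0.02,0,0,-0.65],
)

```text
time_s: 14.38
position: [0.5757, 0.0093, -0.0294]
eef_rot: [[-0.07, 0.998, -0.0], [0.998, 0.07, -0.0], [-0.0, -0.0, -1.0]]
force: [0.2, -0.0, -0.2]
gripper_width: 0.176
gripper_force: 0.0
```

Emit:
arm_command(
  targets=[0,0,0,-0.01,0,0,-0.65,0,0,0,-0.015,0,0,-0.65,0,0,0,-0.015,0,0,-0.65],
)

```text
time_s: 14.75
position: [0.5759, 0.0064, -0.0294]
eef_rot: [[-0.07, 0.998, -0.0], [0.998, 0.07, -0.0], [-0.0, -0.0, -1.0]]
force: [-0.0, 0.2, 0.3]
gripper_width: 0.176
gripper_force: 0.0
```

Emit:
arm_command(
  targets=[0,0,0,-0.01,0,0,-0.65,0,0,0,-0.015,0,0,-0.65,0,0,0,-0.015,0,0,-0.65],
)

```text
time_s: 15.12
position: [0.5761, 0.0034, -0.0294]
eef_rot: [[-0.07, 0.998, -0.0], [0.998, 0.07, -0.0], [-0.0, -0.0, -1.0]]
force: [-0.3, -0.3, -0.4]
gripper_width: 0.176
gripper_force: 0.0
```

Emit:
arm_command(
  targets=[0,0,0,-0.01,0,0,-0.65,0,0,0,-0.01,0,0,-0.65],
)

```text
time_s: 15.38
position: [0.5762, 0.0014, -0.0294]
eef_rot: [[-0.07, 0.998, -0.0], [0.998, 0.07, -0.0], [-0.0, -0.0, -1.0]]
force: [-0.2, -0.1, 1.0]
gripper_width: 0.176
gripper_force: 0.1
```

Emit:
arm_command(
  targets=[0,0,0,-0.01,0,0,-0.65,0,0,0,-0.01,0,0,-0.65],
)

```text
time_s: 15.62
position: [0.5763, 0.0, -0.0294]
eef_rot: [[-0.07, 0.998, -0.0], [0.998, 0.07, 0.001], [0.001, -0.0, -1.0]]
force: [-0.5, 5.0, 0.7]
gripper_width: 0.172
gripper_force: 2.4
```

Emit:
arm_command(
  targets=[0,0,0,-0.01,0,0,-0.65,0,0,0,-0.01,0,0,-0.65],
)

```text
time_s: 15.88
position: [0.5764, -0.0009, -0.0294]
eef_rot: [[-0.071, 0.997, -0.0], [0.997, 0.071, 0.003], [0.003, -0.0, -1.0]]
force: [-1.0, 9.3, 1.6]
gripper_width: 0.175
gripper_force: 4.8
```

Emit:
arm_command(
  targets=[0,0,0,-0.01,0,0,-0.65,0,0,0,-0.01,0,0,-0.65],
)

```text
time_s: 16.12
position: [0.5764, -0.0016, -0.0293]
eef_rot: [[-0.072, 0.997, -0.0], [0.997, 0.072, 0.005], [0.005, -0.0, -1.0]]
force: [-0.1, 15.3, 1.7]
gripper_width: 0.175
gripper_force: 7.8
```

```bash
python3 - <<'E'
from h import *
dry();st=env.get_state();print(st['position'],st['force'],st['time_s']);dry();st=env.get_state();print(st['position'],st['force'])
E
```

```text
dryer top ((502.4595947265625, -251.93490600585938), (277.5118408203125, 217.4701690673828), 9.108782768249512)
dryer side ((501.7557373046875, -254.98776245117188), (280.7162780761719, 218.2772674560547), 9.03658676147461)
[ 0.57635906 -0.00161882 -0.02937123] [-0.78868183 15.04980736  1.59052575] 16.225
dryer top ((502.5998229980469, -251.40196228027344), (277.6043395996094, 216.93678283691406), 8.9516019821167)
dryer side ((501.0231018066406, -255.2842559814453), (280.84295654296875, 217.23477172851562), 8.748259544372559)
[ 0.57638253 -0.00162109 -0.02935243] [-2.64888604 15.11365373  1.3887933 ]
```

The dryer has not moved and the wedge is snug. Backing off, then up to the press point.

Emit:
arm_command(
  targets=[0,0,0,0.03,0,0,-0.65,0,0,0,0.1,0,0,-0.65,0,0,0,0.2,0,-0.1,-0.65,0,0,0,0.25,0,-0.3,-1,0,0,0,0.25,0,-0.5,-1,0,0,0,0.25,0,-0.75,-1,0,0,0,0.25,0,-1,-1,0,0,0,0.25,0,-1,-1],
)

```text
time_s: 17.32
position: [0.5754, 0.0459, 0.1747]
eef_rot: [[-0.07, 0.998, 0.007], [0.998, 0.07, -0.0], [-0.001, 0.007, -1.0]]
force: [0.2, 0.1, -0.8]
gripper_width: -0.002
gripper_force: 0.0
```

```bash
python3 - <<'E'
from h import *
wedge(); go([.588,-.165,.225],4)
E
```

```text
top [[563.0, -122.0], [573.0, -122.0], [573.0, -99.0], [563.0, -99.0]] 89.5
side [[547.0, -15.0], [557.0, -127.0], [616.0, -122.0], [606.0, -10.0]] 5.4
turn [0.001 0.001 0.   ] shift [-1.056  0.    -0.271] F [-0.22  0.23 -0.72] t 17.425
```

Emit:
arm_command(
  targets=[0,0,0,0,0,-0.15,-1,0,0,0,0,0,-0.3,-1,0,0,0,-0.2,0,-0.3,-1,0,0,0,-0.4,0,-0.3,-1,0,0,0,-0.6,0,-0.3,-1,0,0,0,-0.8,0,-0.3,-1,0,0,0,-0.95,0,-0.3,-1,0,0,0,-1,0,-0.3,-1,0,0,0,-1,0,-0.3,-1],
)

```text
time_s: 18.55
position: [0.5867, -0.154, 0.2294]
eef_rot: [[-0.069, 0.998, -0.002], [0.998, 0.069, 0.001], [0.001, -0.002, -1.0]]
force: [-0.4, 0.4, -0.3]
gripper_width: -0.0
gripper_force: 0.0
```

```bash
python3 - <<'E'
from h import *
go([.588,-.165,.170],4);print(env.get_state()['position']);dry()
E
```

```text
turn [-0.004 -0.001 -0.001] shift [-0.056  0.003  0.297] F [-0.44  0.42 -0.31] t 18.55
[ 0.58672503 -0.15396023  0.22937876]
dryer top ((511.9976806640625, -182.9490203857422), (236.2696075439453, 84.4714584350586), 8.245402336120605)
dryer side ((499.6697998046875, -255.77304077148438), (280.15313720703125, 216.72244262695312), 9.122891426086426)
```

Emit:
arm_command(
  targets=[0,0,0,-0.05,0,0.06,-1,0,0,0,-0.05,0,0.12,-1,0,0,0,-0.05,0,0.18,-1,0,0,0,-0.05,0,0.22,-1,0,0,0,-0.05,0,0.25,-1,0,0,0,-0.05,0,0.26,-1,0,0,0,-0.05,0,0.26,-1],
)

```text
time_s: 19.52
position: [0.5879, -0.164, 0.1788]
eef_rot: [[-0.07, 0.998, 0.0], [0.998, 0.07, -0.0], [-0.0, 0.0, -1.0]]
force: [0.1, -0.0, 0.0]
gripper_width: -0.002
gripper_force: 0.0
```

Emit:
arm_command(
  targets=[0,0,0,0,0,0.01,-1,0,0,0,0,0,0.015,-1,0,0,0,0,0,0.015,-1],
)

```text
time_s: 19.9
position: [0.5878, -0.164, 0.1756]
eef_rot: [[-0.07, 0.998, -0.0], [0.998, 0.07, -0.0], [-0.0, -0.0, -1.0]]
force: [-1.0, 0.6, -0.2]
gripper_width: -0.003
gripper_force: 0.0
```

Emit:
arm_command(
  targets=[0,0,0,0,0,0.01,-1,0,0,0,0,0,0.01,-1],
)

```text
time_s: 20.15
position: [0.5878, -0.164, 0.1734]
eef_rot: [[-0.07, 0.998, -0.0], [0.998, 0.07, -0.0], [-0.0, -0.0, -1.0]]
force: [-0.1, -0.0, 0.1]
gripper_width: -0.001
gripper_force: 0.0
```

Emit:
arm_command(
  targets=[0,0,0,0,0,0.005,-1,0,0,0,0,0,0.005,-1],
)

```text
time_s: 20.4
position: [0.5878, -0.164, 0.1725]
eef_rot: [[-0.07, 0.998, -0.0], [0.998, 0.07, -0.0], [-0.0, -0.0, -1.0]]
force: [0.0, 0.4, -0.4]
gripper_width: 0.0
gripper_force: 0.0
```

Emit:
arm_command(
  targets=[0,0,0,0,0,0.005,-1,0,0,0,0,0,0.005,-1],
)

```text
time_s: 20.65
position: [0.5878, -0.164, 0.1715]
eef_rot: [[-0.07, 0.998, -0.0], [0.998, 0.07, -0.0], [-0.0, -0.0, -1.0]]
force: [-0.8, 0.5, -0.3]
gripper_width: 0.0
gripper_force: 0.0
```

Emit:
arm_command(
  targets=[0,0,0,0,0,0.003,-1,0,0,0,0,0,0.003,-1],
)

```text
time_s: 20.9
position: [0.5878, -0.164, 0.171]
eef_rot: [[-0.07, 0.998, -0.0], [0.998, 0.07, -0.0], [-0.0, -0.0, -1.0]]
force: [-0.3, 0.2, -0.0]
gripper_width: -0.002
gripper_force: 0.0
```

Emit:
arm_command(
  targets=[0,0,0,0,0,0.004,-1,0,0,0,0,0,0.004,-1],
)

```text
time_s: 21.15
position: [0.5878, -0.164, 0.1702]
eef_rot: [[-0.07, 0.998, -0.0], [0.998, 0.07, -0.0], [-0.0, -0.0, -1.0]]
force: [-0.6, 0.2, 0.0]
gripper_width: -0.004
gripper_force: 0.0
```

Emit:
arm_command(
  targets=[0,0,0,0,0,0.004,-1,0,0,0,0,0,0.004,-1],
)

```text
time_s: 21.4
position: [0.5878, -0.164, 0.1694]
eef_rot: [[-0.07, 0.998, -0.0], [0.998, 0.07, -0.0], [-0.0, -0.0, -1.0]]
force: [-0.1, -0.2, -0.1]
gripper_width: 0.002
gripper_force: 0.0
```

Emit:
arm_command(
  targets=[0,0,0,0,0,0.004,-1,0,0,0,0,0,0.004,-1],
)

```text
time_s: 21.65
position: [0.5879, -0.164, 0.1694]
eef_rot: [[-0.07, 0.998, 0.001], [0.998, 0.07, -0.0], [-0.0, 0.001, -1.0]]
force: [-1.7, 0.2, 5.6]
gripper_width: 0.003
gripper_force: 2.9
```

Emit:
arm_command(
  targets=[0,0,0,0,0,0.004,-1,0,0,0,0,0,0.004,-1],
)

```text
time_s: 21.9
position: [0.588, -0.164, 0.1694]
eef_rot: [[-0.07, 0.998, 0.002], [0.998, 0.07, -0.001], [-0.001, 0.002, -1.0]]
force: [-4.1, 1.2, 12.1]
gripper_width: 0.005
gripper_force: 5.6
```

Emit:
arm_command(
  targets=[0,0,0,0,0,0.003,-1,0,0,0,0,0,0.003,-1],
)

```text
time_s: 22.15
position: [0.588, -0.164, 0.1693]
eef_rot: [[-0.07, 0.998, 0.002], [0.998, 0.07, -0.001], [-0.001, 0.002, -1.0]]
force: [-4.3, 1.2, 15.9]
gripper_width: -0.001
gripper_force: 7.6
```

The corner is firm, with no measurable sink. I'll ease to about 10 N, hold, then lift and leave.

Emit:
arm_command(
  targets=[0,0,0,0,0,-0.005,-1,0,0,0,0,0,-0.005,-1,0,0,0,0,0,-0.005,-1,0,0,0,0,0,-0.005,-1],
)

```text
time_s: 22.65
position: [0.5879, -0.164, 0.1694]
eef_rot: [[-0.07, 0.998, 0.001], [0.998, 0.07, -0.0], [-0.0, 0.001, -1.0]]
force: [-2.2, 1.0, 9.8]
gripper_width: -0.002
gripper_force: 4.6
```

Emit:
arm_command(
  targets=[0,0,0,0,0,-0.03,-1,0,0,0,0,0,-0.1,-1,0,0,0,0,0,-0.25,-1,0,0,0,0,0,-0.4,-1,0,0,0,0.3,0,-0.4,-1,0,0,0,0.6,0,-0.4,-1,0,0,0,0.9,0,-0.4,-1,0,0,0,1,0,-0.4,-1,0,0,0,1,0,-0.4,-1],
)

```text
time_s: 23.78
position: [0.574, 0.0366, 0.2487]
eef_rot: [[-0.072, 0.997, 0.0], [0.997, 0.072, -0.0], [-0.0, 0.0, -1.0]]
force: [0.4, -0.6, -0.6]
gripper_width: -0.003
gripper_force: 0.0
```

Emit:
arm_command(
  targets=[0,0,0,0.25,-0.25,0,-1,0,0,0,0.5,-0.5,0,-1,0,0,0,0.75,-0.75,0,-1,0,0,0,0.9,-0.9,0,-1,0,0,0,0.9,-0.9,0,-1],
)

```text
time_s: 24.4
position: [0.38, 0.2032, 0.249]
eef_rot: [[-0.073, 0.997, 0.001], [0.997, 0.073, 0.0], [0.0, 0.001, -1.0]]
force: [-0.2, -0.3, -0.1]
gripper_width: -0.002
gripper_force: 0.0
```

```bash
python3 - <<'E'
from h import *
wedge(); dry();st=env.get_state();print(st['position'],st['force'],st['time_s'])
s=snap('top')
cv2.imwrite('pics/c8.png',cv2.resize(s['pixels'][170:340,230:420,::-1],None,fx=3,fy=3,interpolation=2))
E
```

```text
top [[555.0, -13.0], [563.0, -123.0], [607.0, -120.0], [599.0, -10.0]] 3.9
side [[537.0, -20.0], [572.0, -134.0], [620.0, -119.0], [585.0, -5.0]] 17.1
dryer top ((502.46844482421875, -251.36595153808594), (277.9491271972656, 216.47042846679688), 9.059945106506348)
dryer side ((500.9869384765625, -255.24623107910156), (281.39508056640625, 217.38397216796875), 9.007989883422852)
[0.3829276  0.20159678 0.24833989] [-0.0175064  -0.4584306  -0.40942341] 24.6
```

View pics/c8.png

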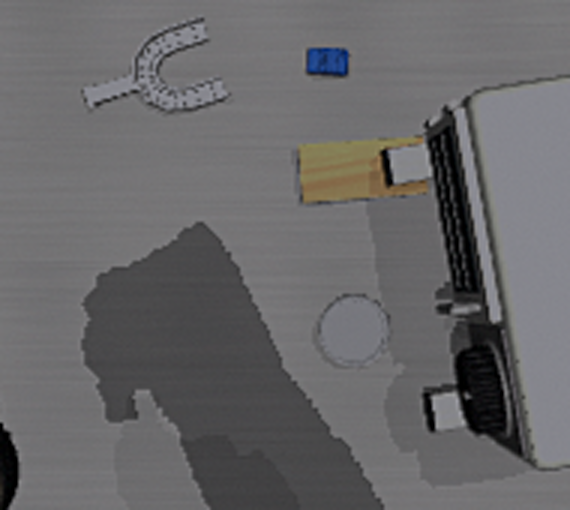

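The wedge sits under the foot at crop (385,167) with the rail centred on it. The dryer and the bystanders in view have not moved, so I'm handing in.

```bash
python3 -c "
from cell import env
print(env.sign_off())"
```

```text
the job is handed in; nothing more can be done
None
```

The job is handed in: the wedge is snug under the short foot, the dryer stayed put, and the top corner held firm when pressed, but both forces briefly peaked above your stated ranges (push about 15 N against 3–10, press about 16 N eased to a 10 N hold against 5–15).

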